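Put the bench punches away by length

TASK

Pull the drawer of the little chest right out to its stop, then put every steel punch from the green tray into the drawer's row that matches its length (short in the narrow row, medium in the middle one, long in the wide one), each lying flat and straight across its row, between the dividers. When all are sorted, push the drawer fully shut, and leave the other things on the bench alone.

Things in the scene. Friction and masses are not known exactly. Their poses are not given: they have to be found in the camera images.
- short1: short punch: a bare steel bar 40 mm long and 14 mm square, with a narrower dark 9 mm square point, 7 mm long, at its +x end (all punches look alike but for length: 40, 55 or 70 mm); weighs 60 g. Origin at the centre of the bar, x along its length. At the start it lies flat in a compartment of the tray; it may be absent
- short2: short punch: a bare steel bar 40 mm long and 14 mm square, with a narrower dark 9 mm square point, 7 mm long, at its +x end (all punches look alike but for length: 40, 55 or 70 mm); weighs 60 g. Origin at the centre of the bar, x along its length. At the start it lies flat in a compartment of the tray; it may be absent
- medium1: medium punch: a bare steel bar 55 mm long and 14 mm square, with a narrower dark 9 mm square point, 7 mm long, at its +x end (all punches look alike but for length: 40, 55 or 70 mm); weighs 82 g. Origin at the centre of the bar, x along its length. At the start it lies flat in a compartment of the tray; it may be absent
- medium2: medium punch: a bare steel bar 55 mm long and 14 mm square, with a narrower dark 9 mm square point, 7 mm long, at its +x end (all punches look alike but for length: 40, 55 or 70 mm); weighs 82 g. Origin at the centre of the bar, x along its length. At the start it lies flat in a compartment of the tray; it may be absent
- medium3: medium punch: a bare steel bar 55 mm long and 14 mm square, with a narrower dark 9 mm square point, 7 mm long, at its +x end (all punches look alike but for length: 40, 55 or 70 mm); weighs 82 g. Origin at the centre of the bar, x along its length. At the start it lies flat in a compartment of the tray; it may be absent
- long1: long punch: a bare steel bar 70 mm long and 14 mm square, with a narrower dark 9 mm square point, 7 mm long, at its +x end (all punches look alike but for length: 40, 55 or 70 mm); weighs 105 g. Origin at the centre of the bar, x along its length. At the start it lies flat in a compartment of the tray; it may be absent
- long2: long punch: a bare steel bar 70 mm long and 14 mm square, with a narrower dark 9 mm square point, 7 mm long, at its +x end (all punches look alike but for length: 40, 55 or 70 mm); weighs 105 g. Origin at the centre of the bar, x along its length. At the start it lies flat in a compartment of the tray; it may be absent
- tray: fixed shallow green tray, 222 mm (x) by 320 mm (y), in 2 (along x) by 4 (along y) compartments, each 105 by 75 mm inside, at most one punch in each at the start; floor 4 mm above the table, all rims and dividers 4 mm thick, their tops only 10 mm above the table. Origin under its centre on the table
- chest: fixed low wooden chest with one drawer, 245 mm deep, 204 mm wide, 68 mm high, the drawer's front facing the robot. Origin on the table under the middle of the chest's front edge; x points from the front into the chest, so the drawer opens along the chest's -x
- drawer (a joint): how far the drawer is pulled out: 0 m shut, 0.205 m at its stop; slides with about 2 N of friction and stays where it is left. The dividers between its rows are 4 mm thick and stand 8 mm above its floor, its side and back walls 28 mm and its front panel 34 mm above that floor
- handle (a point): middle of the brass bar handle of the drawer, 35 mm in front of the drawer's front face and 40 mm above the table; the bar is 90 mm long and runs level across the front (y); the finger gap behind it is about 29 mm. Axes as the chest's; moves with the drawer
- row_short (a point): the nearest (narrowest) of three rows in the drawer, which lie one behind another and run across it (y), lined with blue: the middle of the row's floor, 20 mm above the table. This row is 48 mm wide in x and 166 mm long in y. Punches lie across the row, along x. Axes as the chest's; moves with the drawer
- row_medium (a point): as row_short: the middle of the floor of the middle row, 63 mm wide in x, 166 mm long in y. The long row, for 70 mm punches, is the third and farthest one, 78 mm wide and as long: its middle line lies 74.5 mm beyond this point along x (floor at the same height); all of it is clear of the chest only when the drawer is out to its stop
- hammer: hammer, 240 mm, lying; a bystander on the table, to be left alone. Origin near the middle of its underside
- driver: screwdriver, 180 mm, lying; a bystander on the table, to be left alone. Origin near the middle of its underside
- loupe: black eye loupe, 38 mm across, 34 mm high; a bystander on the table, to be left alone. Origin near the middle of its underside
- jar: glass jar with an orange cap, 52 mm across, 60 mm high; a bystander on the table, to be left alone. Origin near the middle of its underside
- spool: copper wire spool, 48 mm across, 32 mm high; a bystander on the table, to be left alone. Origin near the middle of its underside
- cup: white cup, 72 mm across, 80 mm high; a bystander on the table, to be left alone. Origin near the middle of its underside
- block: dark steel bench block, 60 x 60 x 30 mm; a bystander on the table, to be left alone. Origin near the middle of its underside

How it is judged:
By the outcome, as a careful person would: the job done as asked, in the order asked, and still so for the second after the job is handed in, with the robot touching nothing.
Of short1, short2, medium1, medium2, medium3, long1, long2 only 5 to 7 are there at a start; the rules pass over those that are not, and their reading is None.
At some moment in a run one of short1, short2, medium1, medium2, medium3, long1, long2 may be knocked a few centimetres aside while the robot is not near it.
Once in a run the grip may slacken for a moment while it holds something.
It also fails if it takes over 210 s, if anything falls off the work surface, if the arm or the gripper's body presses on something with over 40 N, if the wrist force passes 120 N, or if a joint passes its speed limit or range.

ROBOT

A 6-joint arm with a two-finger parallel gripper is mounted at the origin on the work surface. World frame = base frame: x ahead of the robot, y to its left, z up, the work surface at z = 0. Lengths are in mm, angles in rad, forces in N, time in s.
With the tool pointing down it reaches from about 400 to 925 mm from the base axis. Payload 12.5 kg.
Tool frame: the origin (TCP) lies between the finger pads; the fingertips stand env.tip_extent ahead of it and the grasp point (between the pads) lies 11 mm behind it (env.tip_extent is the distance from the TCP to the fingertips, in mm); z points along the fingers, y is the line along which they close (so a half turn about z gives the same grasp; the last joint's range is limited). The gripper opens to 95 mm and grips with 3 to 60 N. Pads are 20 mm wide; open, the fingers measure 119 mm over their backs; the gripper's body (75 mm by 180 mm) begins 59 mm behind the grasp point.
Start: joints at [-1.43, 0.491, 1.559, -0, 1.092, -0.106], TCP at [152.711, -606.074, 222.661] pointing down, gripper open.
Joint ranges: [-3.1, 3.1], [-0.84, 2.19], [0.05, 2.79], [-1.13, 4.28], [0.06, 2.93], [-2.69, 2.69]. Speed limits (rad/s): [2.22, 2.22, 2.79, 3.14, 3.14, 3.14].

INTERFACE

Orientations are given as [roll, pitch, yaw] about the fixed x, y, z axes, in that order (R = Rz(yaw) Ry(pitch) Rx(roll)).
In Python, from cell import env gives the robot as it stands.
- The arm moves only by the tool carry_out, never from a script. Its argument "motion" is a list of rows, each a list of 5 numbers: the shift along the tool's x, y, z in mm, then the turn about the tool's z in degrees, then the closure, from 0 (fully open) to 1 (shut). A call has 1 to 12 rows; each row shifts and turns the commanded pose from where the row before left it, along the tool's axes as they then stand; what a row does not reach is not made up. A row lasts 1/10 s, in which the tool goes at most 50 mm and 8.59 degrees, less where a joint would pass 70% of its speed; a pose out of reach is approached as far as the arm can. A call with a gripper value outside its range is refused whole. The fingers move at their own pace and stop on an object; the grip force is fixed at half the most. Time passes only in rows, so rows that do not move let the fingers close. It gives the time, the measured TCP pose, the force, the opening and the grip force at its end, in the units of the state.
- env.state(): the state, without advancing time (a new reading comes with each control period).
- env.read_camera(name): name is "side" or "top" or "wrist"; returns a dict with "color" (420x560x3 uint8, red, green, blue), "K" (3x3 intrinsics, pixels), "R" (3x3) and "t" (3): a world point X has camera coordinates R X + t; the wrist camera has in their place "hand_eye" (4x4, takes a point from camera to tool coordinates, whose origin is the TCP and whose axes are the flange's). Camera axes: x right, y down, z forward; pixel columns grow to the right and rows downward; lengths in mm; the calibration is good to about 2 mm. A picture is of the moment at which its call begins: read the wrist's pose just before it. There is no depth.
- env.job_done(): hands the job in; it is judged then, once.
The state is a dict: "t": time; "joints": joint angles; "qvel": joint speeds; "tau": joint torques, N m; "eef_pos": TCP position; "tcp_rot": TCP orientation; "ft_force": force on the tool from outside, world axes, zero at the start; "moment": the same for the moment, N m; "opening": opening from 0.0 (shut) to 1.0 (fully open); "grip_force": force on a finger pad.
Only numpy, scipy, OpenCV 4.12 (cv2) and the standard library are available. Lean on these libraries where they do the work, as an engineer would, in place of code of your own. Each camera call takes 0.05 s, during which the arm holds its last target. There are 200 camera calls.

## Working session

There is one attempt and no reset: what is moved stays moved. The work goes in short steps, Python scripts to look and compute and a tool call to move; the robot and the scene stay as the last step left them, time stands still between calls to the robot, and variables do not carry over. Pictures are saved under pics/ and viewed, at most 14 in all, crops included, and the job is handed in when it is done.

Besides the shell and the picture viewer there is one more tool, called after "Call:" as name([rows], argument=value, ...), one row to a line, values as JSON. carry_out: Moves the arm, as the interface text tells. Its arguments: {"type":"object","properties":{"motion":{"type":"array"}},"required":["motion"]}

```bash
ls; mkdir -p pics
python3 - <<'E'
from cell import env
import cv2
s=env.state();print(s, env.tip_extent)
for n in("top","side"):
    c=env.read_camera(n);cv2.imwrite(f"pics/{n}0.png",c["color"][:,:,::-1]);print(n,c["K"],c["R"],c["t"])
E
```

```text
pics
{'t': 0.0, 'joints': array([-1.42958300e+00,  4.91548294e-01,  1.55945722e+00, -4.01845741e-05,
        1.09170222e+00, -1.05630241e-01]), 'qvel': array([-1.20076545e-03, -8.52040843e-04,  8.26729397e-04, -1.08366453e-03,
        6.55369082e-04,  1.66746762e-05]), 'tau': array([-3.72625625e-03, -6.12655878e+01, -2.58191139e+01,  6.90667983e-02,
        4.82194510e-02, -1.02587817e-04]), 'eef_pos': array([ 152.67570958, -605.81693077,  222.0660674 ]), 'tcp_rot': array([-3.14048002e+00, -8.21270117e-05,  2.46862062e-01]), 'ft_force': array([ 0.22860183,  0.21328597, -0.3975097 ]), 'moment': array([-0.01994889,  0.00302399, -0.01499918]), 'grip_force': 0.0, 'opening': 0.9990368070281913} 8.0
top [[389.77379523   0.         276.76156507]
 [  0.         389.77379523 211.90160086]
 [  0.           0.           1.        ]] [[-0.01670001 -0.99984764 -0.00507983]
 [-0.99793895  0.01698253 -0.06188259]
 [ 0.06195943  0.00403592 -0.99807051]] [ 77.45920161 527.15808174 977.46499446]
side [[405.31795183   0.         277.90195499]
 [  0.         405.31795183 205.17788259]
 [  0.           0.           1.        ]] [[-0.99395055 -0.10973455  0.00454146]
 [-0.08381135  0.73112268 -0.6770785 ]
 [ 0.07097854 -0.67336317 -0.73589679]] [ 520.1540762    56.97313076 1209.22208779]
```

View pics/top0.png

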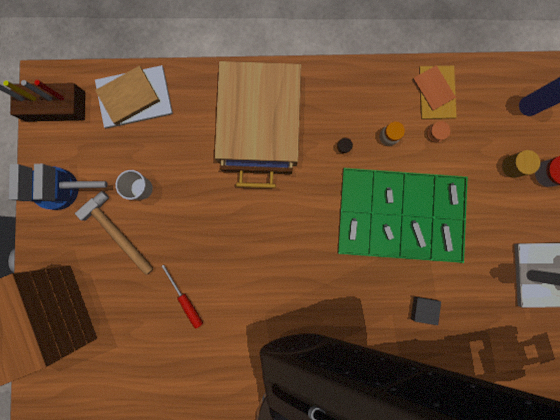

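View pics/side0.png

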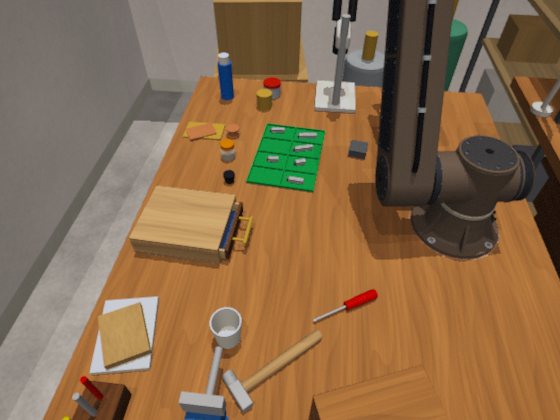

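Top view: chest at (258,115) with the drawer slightly open and the handle at about (255,185). The tray is around (403,215) with six punches at (390,196), (454,194), (353,229), (388,232), (419,235) and (447,238).

```bash
cat > h.py <<'E'
from cell import env
import numpy as np, cv2
from scipy.spatial.transform import Rotation as Ro
def cam(name):
    s=env.state(); c=env.read_camera(name)
    if name=="wrist":
        T=np.eye(4);T[:3,:3]=Ro.from_euler("xyz",s["tcp_rot"]).as_matrix();T[:3,3]=s["eef_pos"]
        M=np.linalg.inv(T@c["hand_eye"]);c["R"]=M[:3,:3];c["t"]=M[:3,3]
    return c
def ray(c,px,z):
    px=np.atleast_2d(np.asarray(px,float)); d=np.c_[px,np.ones(len(px))]@np.linalg.inv(c["K"]).T@c["R"]
    o=-c["R"].T@c["t"]; return o+d*((z-o[2])/d[:,2])[:,None]
def proj(c,X):
    p=(np.atleast_2d(X)@c["R"].T+c["t"])@c["K"].T; return p[:,:2]/p[:,2:]
def bars(c,box,z=18,thr=95):
    "grey bright blobs -> world centre, yaw of long axis(deg), L, W"
    im=c["color"].astype(int); m=((im.min(2)>thr)&(im.max(2)-im.min(2)<45)).astype(np.uint8)
    k=np.zeros_like(m);x0,y0,x1,y1=box;k[y0:y1,x0:x1]=1
    cs,_=cv2.findContours(m*k,cv2.RETR_EXTERNAL,cv2.CHAIN_APPROX_NONE); out=[]
    for q in cs:
        if cv2.contourArea(q)<12: continue
        w=ray(c,q[:,0,:],z)[:,:2].astype(np.float32); r=cv2.minAreaRect(w); (a,b),ang=r[1],r[2]
        if a<b:a,b,ang=b,a,ang+90
        ang=(ang+90)%180-90
        out.append(np.round([*r[0],ang,a,b],1))
    return out
def tool(dx,dy):
    "world shift -> tool xy"
    R=Ro.from_euler("xyz",env.state()["tcp_rot"]).as_matrix(); return R.T@np.array([dx,dy,0])
E
python3 - <<'E'
from h import *
c=cam("top")
for b in bars(c,(335,165,470,265)):print(b)
im=c["color"].astype(int)
g=((im[:,:,1]>im[:,:,0]+35)&(im[:,:,1]>im[:,:,2]+25)).astype(np.uint8); g[:,:330]=0;g[:,480:]=0
q=max(cv2.findContours(g,0,2)[0],key=cv2.contourArea)
print("tray",cv2.minAreaRect(ray(c,q[:,0,:],10)[:,:2].astype(np.float32)))
print("handle ends",ray(c,[[236,186],[274,187]],40), "front top L/R",ray(c,[[222,165],[293,170]],54),"chest top corners",ray(c,[[219,62],[301,64],[216,157],[298,163]],68))
s=cv2.resize(c["color"][140:200,200:310],None,fx=7,fy=7,interpolation=cv2.INTER_CUBIC)
cv2.imwrite("pics/dr.png",s[:,:,::-1])
w=cam("wrist");cv2.imwrite("pics/w0.png",w["color"][:,:,::-1]);print(w["K"],w["hand_eye"])
E
```

```text
[ 454.2 -362.8    7.    63.7   13.3]
[ 471.4 -214.2   20.    33.2   13.7]
[ 465.1 -290.1   17.5   63.6   13.7]
[ 479.  -124.2   -6.9   47.    13.5]
[ 564.  -219.5   -2.    30.9   12.7]
[ 565.4 -383.5    3.8   49.    13.5]
tray ((516.4996948242188, -254.08827209472656), (318.986328125, 220.37171936035156), 84.85763549804688)
handle ends [[593.57364691 169.33249404  40.        ]
 [589.40919991  74.32758802  40.        ]] front top L/R [[644.61175242 201.93405841  54.        ]
 [629.05167493  26.57854835  54.        ]] chest top corners [[899.8707625  205.29789479  68.        ]
 [890.92491272   2.23829845  68.        ]
 [661.97612809 214.41655392  68.        ]
 [643.65525693  14.62757405  68.        ]]
[[357.72051061   0.         283.8218209 ]
 [  0.         357.72051061 211.45893773]
 [  0.           0.           1.        ]] [[-2.46248110e-05 -9.71301484e-01 -2.37851688e-01  6.72774435e+01]
 [ 9.99999999e-01 -2.95949141e-05  1.73249687e-05  6.07347456e-01]
 [-2.38669681e-05 -2.37851688e-01  9.71301485e-01 -1.62068410e+02]
 [ 0.00000000e+00  0.00000000e+00  0.00000000e+00  1.00000000e+00]]
```

View pics/dr.png

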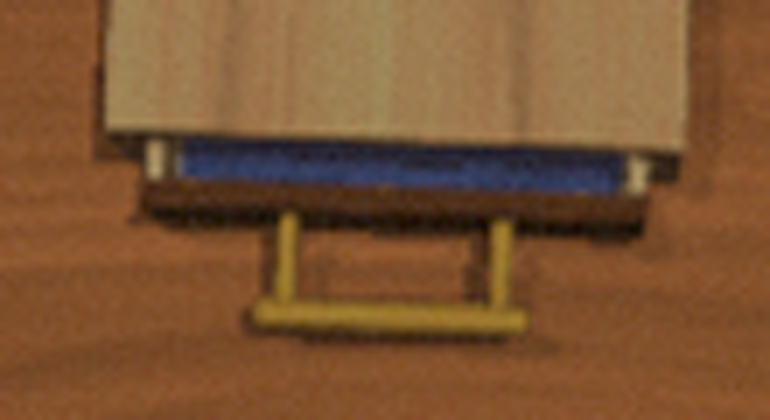

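The crop shows the drawer slightly open, yaw about -3°, with the handle centre near (592,121). The lengths separate cleanly into 2 short, 2 medium and 2 long. I'll turn the tool and go to the handle.

Call:
carry_out([
  [0,0,0,-8.5,0],
  [0,0,0,-8.5,0],
  [0,0,0,-8.5,0],
  [0,0,0,-8.5,0],
  [0,0,0,-8.5,0],
  [0,0,0,-8.5,0],
  [0,0,0,-8.5,0],
  [0,0,0,-8.5,0],
  [0,0,0,-5,0],
  [44,23.5,0,0,0.4],
  [44,23.5,0,0,0.4],
  [44,23.5,0,0,0.4],
])

```text
t: 1.4
eef_pos: [230.1, -476.1, 222.3]
tcp_rot: [-3.142, -0.0, 1.52]
ft_force: [2.4, -0.3, -0.1]
opening: 0.8
grip_force: 0.0
```

Call:
carry_out([
  [44,23.5,0,0,0.7],
  [44,23.5,0,0,0.7],
  [44,23.5,0,0,0.7],
  [44,23.5,0,0,0.7],
  [44,23.5,0,0,0.7],
  [44,23.5,0,0,0.7],
  [44,23.5,0,0,0.7],
  [44,23.5,0,0,0.7],
  [44,23.5,0,0,0.7],
  [44,23.5,0,0,0.7],
  [44,23.5,0,0,0.7],
  [0,0,0,0,0.7],
])

```text
t: 2.6
eef_pos: [513.9, -3.0, 222.4]
tcp_rot: [3.141, -0.001, 1.526]
ft_force: [-0.1, 0.1, -0.5]
opening: 0.301
grip_force: 0.0
```

Call:
carry_out([
  [42,24,0,0,0.7],
  [42,24,0,0,0.7],
  [43,24,0,0,0.7],
  [0,0,0,0,0.73],
  [0,0,0,0,0.73],
])

```text
t: 3.1
eef_pos: [590.0, 116.1, 222.0]
tcp_rot: [-3.14, 0.0, 1.522]
ft_force: [0.3, 0.1, 0.0]
opening: 0.271
grip_force: 0.0
```

Run:
```python
from h import *
c=cam("wrist");print(env.state()["eef_pos"],env.state()["tcp_rot"],env.state()["opening"]);cv2.imwrite("pics/w1.png",c["color"][:,:,::-1])
np.savez("w1.npz",**{k:c[k] for k in("color","K","R","t")})
```

```text
[589.70000922 115.3679322  222.20558458] [-3.14047902e+00  4.71278687e-04  1.52107076e+00] 0.2701311883927723
```

View pics/w1.png

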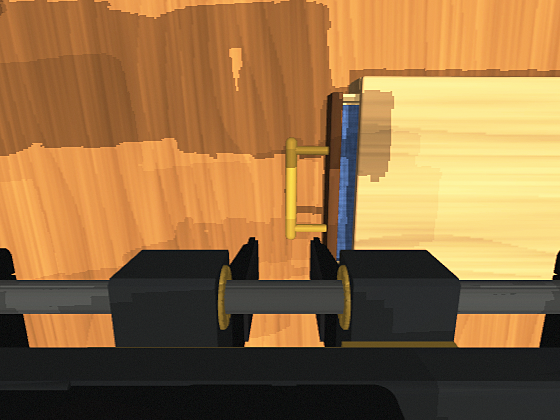

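The wrist view shows the handle bar from (291,139) to (291,238), vertical in the image. So it is lined up with the tool's x, and the drawer face sits at column 330-340.

Run:
```python
from h import *
c=dict(np.load("w1.npz"))
im=c["color"].astype(int);m=(im[...,0]>im[...,2]+90)&(im[...,1]>im[...,2]+60)
X=ray(c,[[291,139],[290.5,238],[291,188.5]],45);print(X)
d=X[0]-X[1];print(np.hypot(*d[:2]),np.degrees(np.arctan2(-d[0],d[1])))
P=ray(c,[[362,76],[356,245]],68);print("chest front edge",P);d=P[0]-P[1];print(np.degrees(np.arctan2(-d[0],d[1])))
print(proj(c,[589.7,115.4,40]), tool(*(X[2]-env.state()["eef_pos"])[:2]))
```

```text
[[599.9565599  168.03496806  45.        ]
 [595.24461128  71.63805884  45.        ]
 [597.91922722 121.43650378  45.        ]]
96.512002187778 -2.798430573856785
chest front edge [[660.82497852 217.50203013  68.        ]
 [655.77630868  69.38045448  68.        ]]
-1.952149983878828
[[282.78376717 194.07894246]] [ 6.46960664  7.90741139 -0.01185494]
```

Call:
carry_out([
  [6,7.5,40,0,0.73],
  [0,0,45,0,0.73],
  [0,0,45,0,0.73],
  [0,0,30,0,0.73],
  [0,0,20,0,0.73],
  [0,0,10,0,0.73],
  [0,0,0,0,0.73],
  [0,0,0,0,1],
  [0,0,0,0,1],
  [0,0,0,0,1],
])

```text
t: 4.15
eef_pos: [598.3, 121.5, 33.8]
tcp_rot: [3.14, 0.0, 1.521]
ft_force: [-1.7, -2.5, 5.4]
opening: 0.109
grip_force: 30.0
```

Call:
carry_out([
  [0,-8,0,0,1],
  [0,-16,0,0,1],
  [0,-20,0,0,1],
  [0,-20,0,0,1],
  [0,-20,0,0,1],
  [0,-20,0,0,1],
  [0,-20,0,0,1],
  [0,-20,0,0,1],
  [0,-16,0,0,1],
  [0,-10,0,0,1],
  [0,0,0,0,1],
])

```text
t: 5.25
eef_pos: [427.4, 130.4, 33.8]
tcp_rot: [3.14, -0.0, 1.521]
ft_force: [-2.2, 1.8, 13.2]
opening: 0.109
grip_force: 30.0
```

Call:
carry_out([
  [0,-4,0,0,1],
  [0,-4,0,0,1],
  [0,-4,0,0,1],
  [0,0,0,0,1],
])

```text
t: 5.65
eef_pos: [416.5, 131.0, 33.7]
tcp_rot: [3.139, -0.001, 1.521]
ft_force: [-0.2, 1.7, 14.2]
opening: 0.107
grip_force: 30.0
```

Call:
carry_out([
  [0,-4,0,0,1],
  [0,-4,0,0,1],
  [0,0,0,0,1],
])

```text
t: 5.95
eef_pos: [415.4, 131.3, 33.9]
tcp_rot: [3.125, -0.003, 1.521]
ft_force: [25.0, -11.7, -9.3]
opening: 0.106
grip_force: 30.0
```

Call:
carry_out([
  [0,1,0,0,0.73],
  [0,0,0,0,0.73],
  [0,0,0,0,0.73],
  [0,0,-20,0,0.73],
  [0,0,-40,0,0.73],
  [0,0,-45,0,0.73],
  [0,0,-45,8.5,0.5],
  [0,20,-40,8.5,0.4],
  [0,20,-30,8.5,0.4],
  [0,20,0,8.5,0.4],
  [0,0,0,8.5,0.4],
  [0,0,0,8.5,0.4],
])

```text
t: 7.15
eef_pos: [464.8, 110.6, 252.4]
tcp_rot: [-3.141, 0.001, 0.624]
ft_force: [-0.3, -0.1, -1.3]
opening: 0.599
grip_force: 0.0
```

Call:
carry_out([
  [0,0,0,8.5,0.4],
  [0,0,0,8.5,0.4],
  [0,0,0,8.5,0.4],
  [0,0,0,8.5,0.4],
  [0,0,0,5,0.4],
  [0,0,0,0,0.4],
  [0,0,0,0,0.4],
])

```text
t: 7.85
eef_pos: [464.8, 110.9, 252.4]
tcp_rot: [3.141, 0.001, -0.047]
ft_force: [0.1, 0.0, -0.3]
opening: 0.603
grip_force: 0.0
```

Run:
```python
from h import *
c=cam("wrist");print(env.state()["eef_pos"],env.state()["tcp_rot"],env.state()["ft_force"]);cv2.imwrite("pics/w2.png",c["color"][:,:,::-1])
np.savez("w2.npz",**{k:c[k] for k in("color","K","R","t")})
c=cam("top");np.savez("t2.npz",**{k:c[k] for k in("color","K","R","t")})
```

```text
[464.94879004 110.87099389 252.49402492] [ 3.14147359e+00  4.49976064e-04 -4.71982914e-02] [-0.50445607  0.86374125 -0.18247725]
```

View pics/w2.png

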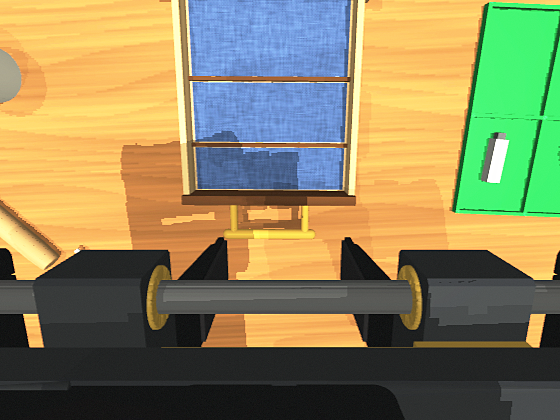

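The drawer is fully open. The dividers are at rows ≈144.5 (col 194-346) and ≈79 (col 191-350), the handle at row 235 (col 227-313), and the front inner edge near row 190.

Run:
```python
from h import *
c=dict(np.load("w2.npz"));g=c["color"][...,2].astype(int)-c["color"][...,0]  # blue-red
for col in (220,270,320):
    print(col,[ (r,int(g[r,col])) for r in list(range(74,85))+list(range(139,151))+list(range(186,196))])
for row in (110,):print([(q,int(g[row,q])) for q in list(range(186,198))+list(range(342,356))])
for p in ([194,144.5],[346,144.5],[191,79],[350,79]):print(p,ray(c,[p],28)[0])
h=ray(c,[[227,235],[313,235]],45);print("handle",h)
print("front inner floor",ray(c,[[270,190]],20), ray(c,[[270,190]],54))
```

```text
220 [(74, 112), (75, 136), (76, -104), (77, -122), (78, -113), (79, -115), (80, -48), (81, -97), (82, 52), (83, 123), (84, 107), (139, 65), (140, 81), (141, 25), (142, -134), (143, -50), (144, -63), (145, -64), (146, -64), (147, -33), (148, 84), (149, 72), (150, 75), (186, 72), (187, 75), (188, 76), (189, -104), (190, -33), (191, -38), (192, -37), (193, -39), (194, -39), (195, -36)]
270 [(74, 109), (75, 127), (76, -3), (77, -129), (78, -112), (79, -110), (80, -85), (81, -126), (82, -49), (83, 134), (84, 107), (139, 96), (140, 105), (141, 87), (142, -11), (143, -79), (144, -114), (145, -110), (146, -114), (147, -88), (148, 127), (149, 94), (150, 100), (186, 61), (187, 67), (188, 65), (189, -44), (190, -68), (191, -39), (192, -35), (193, -40), (194, -33), (195, -33)]
320 [(74, 102), (75, 105), (76, 53), (77, -137), (78, -113), (79, -110), (80, -115), (81, -46), (82, -49), (83, 110), (84, 106), (139, 102), (140, 106), (141, 119), (142, -16), (143, -89), (144, -113), (145, -108), (146, -117), (147, -132), (148, 137), (149, 112), (150, 102), (186, 90), (187, 94), (188, 104), (189, 33), (190, -139), (191, -29), (192, -33), (193, -34), (194, -32), (195, -30)]
[(186, -72), (187, -77), (188, -77), (189, -72), (190, -64), (191, -117), (192, -71), (193, -43), (194, 129), (195, 105), (196, 91), (197, 109), (342, 85), (343, 61), (344, 73), (345, 45), (346, -109), (347, -120), (348, -77), (349, -63), (350, -66), (351, -60), (352, -120), (353, -68), (354, -56), (355, -61)]
[194, 144.5] [515.20784093 203.80792021  28.        ]
[346, 144.5] [507.63319786  42.32517667  28.        ]
[191, 79] [580.84651564 199.8512318   28.        ]
[350, 79] [573.25432397  37.89237807  28.        ]
handle [[418.35766306 174.20914964  45.        ]
 [413.99767042  81.34867648  45.        ]]
front inner floor [[460.9433407  126.20224077  20.        ]] [[467.09075703 124.58529104  54.        ]]
```

Call:
carry_out([
  [0,45,0,0,0.6],
  [0,45,0,0,0.6],
  [0,45,0,0,0.6],
  [0,45,0,0,0.6],
  [0,45,0,0,0.6],
  [0,45,0,0,0.6],
  [0,45,0,0,0.6],
  [0,45,0,0,0.6],
  [0,0,0,0,0.6],
  [0,0,0,0,0.6],
])

```text
t: 8.95
eef_pos: [446.9, -249.3, 252.3]
tcp_rot: [-3.141, 0.001, -0.051]
ft_force: [0.5, 0.4, 0.0]
opening: 0.403
grip_force: 0.0
```

```bash
cat > look.py <<'E'
from h import *
import sys
c=cam("wrist");s=env.state();print(s["t"],s["eef_pos"],s["tcp_rot"])
for b in bars(c,(0,0,560,250),z=18,thr=130):
    if 9<b[4]<22 and 25<b[3]<90: print(b, proj(c,[b[0],b[1],18])[0].round())
cv2.imwrite(f"pics/{sys.argv[1]}.png",c["color"][:,:,::-1]);np.savez("last.npz",**{k:c[k] for k in("color","K","R","t")})
E
python3 look.py w3
```

```text
9.0 [ 447.0896398  -248.37046945  252.39835686] [-3.14107763e+00  5.67370820e-04 -4.96449479e-02]
[ 476.4 -215.2   21.    39.3   14.2] [251. 161.]
[ 481.3 -126.8   -7.4   47.4   13.2] [171. 160.]
[ 459.9 -364.7    7.8   69.1   14.3] [387. 169.]
[ 470.3 -291.8   18.    69.1   14.4] [321. 163.]
[ 569.4 -221.8    3.1   38.6   14.5] [251.  71.]
[ 570.7 -385.4    4.8   53.6   14.3] [409.  61.]
```

View pics/w3.png

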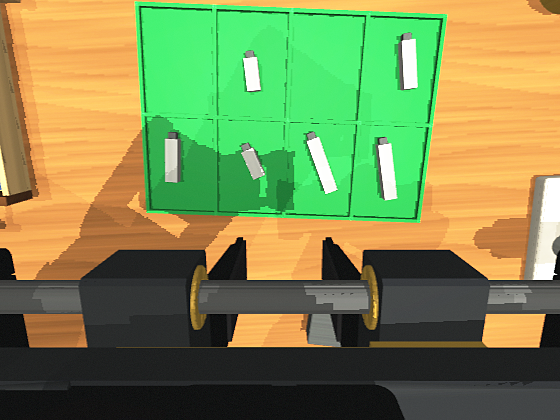

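The wrist view shows all six punches, all with their points toward +x (up in the image). I'll check whether the stated length includes the point by varying the threshold.

Run:
```python
from h import *
c=dict(np.load("last.npz"))
for thr in (40,60,90,150,190):
    print(thr)
    for b in bars(c,(130,20,450,215),thr=thr):
        if 9<b[4]<25 and 20<b[3]<90: print("  ",b)
s=cv2.resize(c["color"][25:205,150:430],None,fx=2.8,fy=2.8,interpolation=cv2.INTER_NEAREST);cv2.imwrite("pics/z3.png",s[:,:,::-1])
```

```text
40
   [ 477.  -215.8   20.2   39.8   15.5]
   [ 460.  -363.3    7.4   69.7   17.2]
   [ 470.8 -291.4   18.    70.    14.8]
   [ 484.7 -129.    -7.4   55.    16.7]
   [ 569.2 -221.9    3.2   40.1   14.6]
   [ 570.5 -383.5    4.8   54.4   18.1]
60
   [ 476.9 -215.7   20.4   39.6   15.2]
   [ 459.9 -363.3    7.4   69.4   17.2]
   [ 470.6 -291.5   18.    69.7   14.8]
   [ 484.6 -128.9   -7.4   54.8   16.7]
   [ 569.2 -221.9    3.2   40.1   14.6]
   [ 570.6 -383.5    4.8   54.3   18.1]
90
   [ 476.6 -215.4   20.6   39.4   14.6]
   [ 460.  -364.6    7.6   69.4   14.5]
   [ 484.4 -127.3   -8.3   53.9   14.1]
   [ 470.5 -291.6   18.    69.4   14.6]
   [ 569.6 -221.8    3.2   39.2   14.6]
   [ 570.8 -385.3    4.8   54.1   14.5]
150
   [ 473.6 -216.3   21.    32.2   14.2]
   [ 456.6 -365.2    7.8   62.4   14.3]
   [ 481.4 -126.1   -7.    47.3   12.3]
   [ 467.2 -292.8   18.    62.5   14.3]
   [ 566.5 -221.9    3.2   32.5   14.4]
   [ 567.7 -385.7    4.8   47.7   14.2]
190
   [ 456.5 -365.3    7.8   62.2   14.2]
   [ 485.4 -126.7   -7.4   39.    12.1]
   [ 467.3 -292.8   18.    62.5   14.3]
   [ 566.6 -222.     2.9   32.4   14.1]
   [ 567.7 -385.7    4.8   47.4   14.2]
```

View pics/z3.png

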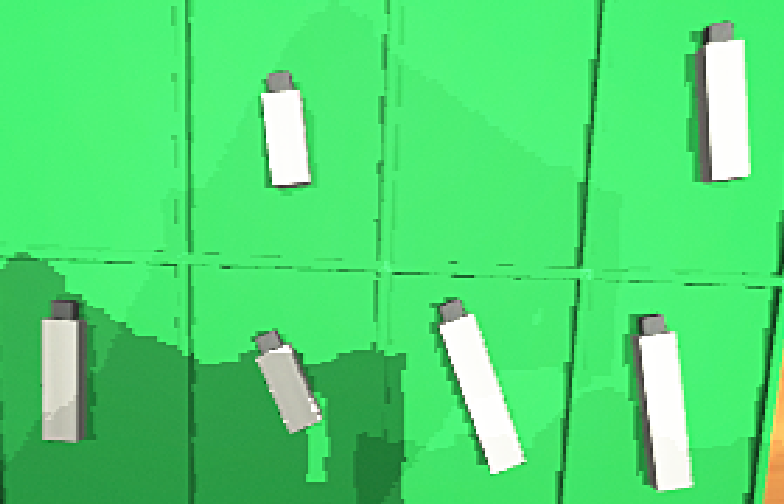

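Lengths 40/55/70 include the point, and all points face +x. Next I'll check finger clearance to the tray's rims for each punch.

Run:
```python
from h import *
c=dict(np.load("last.npz"));im=c["color"].astype(int)
g=((im[:,:,1]>im[:,:,0]+35)&(im[:,:,1]>im[:,:,2]+25)).astype(np.uint8);g[235:]=0
q=max(cv2.findContours(g,0,2)[0],key=cv2.contourArea)
r=cv2.minAreaRect(ray(c,q[:,0,:],10)[:,:2].astype(np.float32));print(r)
a=r[2]-90 if r[2]>45 else r[2]; th=np.radians(a);o=np.array(r[0])
R=np.array([[np.cos(th),np.sin(th)],[-np.sin(th),np.cos(th)]])
for n,x,y,an in (("A",460,-364.6,7.6),("B",476.6,-215.4,20.6),("C",470.5,-291.6,18),("D",484.4,-127.3,-7.5),("E",569.6,-221.8,3.2),("F",570.8,-385.3,4.8)):
    p=R@(np.array([x,y])-o); cx=np.sign(p[0])*54.5; k=np.round((p[1]-39.5)/79); cy=39.5+79*k
    print(n,"tray",p.round(1),"in comp",(p-[cx,cy]).round(1),"rel yaw",round(an-a,1))
```

```text
((518.585693359375, -256.3492736816406), (319.9136962890625, 222.07571411132812), 84.89907836914062)
A tray [ -48.7 -113. ] in comp [5.8 5.5] rel yaw 12.7
B tray [-45.5  37.1] in comp [ 9.  -2.4] rel yaw 25.7
C tray [-44.8 -39.4] in comp [9.7 0.1] rel yaw 23.1
D tray [-45.5 125.5] in comp [9. 7.] rel yaw -2.4
E tray [47.7 38.9] in comp [-6.8 -0.6] rel yaw 8.3
F tray [  63.5 -123.8] in comp [ 9.  -5.3] rel yaw 9.9
```

Call:
carry_out([
  [10,-41,0,0,0.7],
  [10,-41,0,0,0.7],
  [11,-41,0,4.7,0.7],
  [0,0,45,0,0.7],
  [0,0,45,0,0.7],
  [0,0,45,0,0.7],
  [0,0,45,0,0.7],
  [0,0,35,0,0.7],
  [0,0,15,0,0.7],
  [0,0,7,0,0.7],
  [0,0,0,0,0.7],
])

```text
t: 10.1
eef_pos: [484.3, -126.5, 15.4]
tcp_rot: [-3.141, 0.001, -0.13]
ft_force: [0.1, -0.2, 0.6]
opening: 0.302
grip_force: 0.0
```

Call:
carry_out([
  [0,0,0,0,1],
  [0,0,0,0,1],
  [0,0,0,0,1],
  [0,0,0,0,1],
  [0,0,-20,0,1],
  [0,0,-40,0,1],
  [0,0,-40,0,1],
  [0,0,-15,0,1],
  [0,0,0,0,1],
])

```text
t: 11.0
eef_pos: [485.3, -127.8, 133.1]
tcp_rot: [3.14, -0.005, -0.132]
ft_force: [0.2, 0.3, -1.2]
opening: 0.143
grip_force: 30.0
```

Call:
carry_out([
  [0,0,0,-4.7,1],
  [7,-41,0,0,1],
  [7,-42,0,0,1],
  [7,-42,0,0,1],
  [7,-42,0,0,1],
  [7,-42,0,0,1],
  [7,-41,0,0,1],
  [5,-40,0,0,1],
  [0,0,0,0,1],
  [0,0,40,0,1],
  [0,0,30,0,1],
  [0,0,0,0,1],
])

```text
t: 12.2
eef_pos: [543.4, 159.0, 56.5]
tcp_rot: [3.14, 0.007, -0.05]
ft_force: [-1.1, 0.3, -0.5]
opening: 0.145
grip_force: 30.0
```

```bash
cat > st.py <<'E'
from h import *
c=cam("wrist")
s=env.state();print(s["t"],s["eef_pos"].round(1),np.degrees(s["tcp_rot"]).round(2),s["ft_force"].round(1),s["opening"])
E
python3 st.py; python3 st.py
```

```text
12.25 [544.7 159.2  58.7] [179.94   0.26  -2.88] [-0.3 -0.1  0.2] 0.14355013331787136
12.3 [545.6 159.4  60.2] [ 1.7997e+02  1.0000e-01 -2.8800e+00] [ 0.3 -0.5 -1. ] 0.14275799464468056
```

Call:
carry_out([
  [0,0,16,0,1],
  [0,0,8,0,1],
  [0,0,4,0,1],
  [0,0,0,0,1],
  [0,0,0,0,1],
])

```text
t: 12.8
eef_pos: [546.1, 159.9, 33.2]
tcp_rot: [-3.142, -0.001, -0.05]
ft_force: [-0.1, 0.2, -0.4]
opening: 0.145
grip_force: 30.0
```

Call:
carry_out([
  [0,0,1.5,0,1],
  [0,0,0,0,0.7],
  [0,0,0,0,0.7],
  [0,0,0,0,0.7],
  [0,0,-15,0,0.7],
  [0,0,-40,0,0.7],
  [0,0,-45,0,0.7],
  [-25,20,-45,0,0.7],
  [-25,20,-45,0,0.7],
  [-20,0,-30,0,0.7],
  [0,0,0,0,0.7],
  [0,0,0,0,0.7],
])

```text
t: 14.0
eef_pos: [478.9, 127.0, 243.0]
tcp_rot: [-3.141, -0.002, -0.05]
ft_force: [-0.4, 0.2, 0.0]
opening: 0.299
grip_force: 0.0
```

```bash
python3 look.py w4
```

```text
14.05 [478.92359232 126.99311525 242.11841662] [ 3.14145558e+00  1.84629159e-04 -4.97749624e-02]
[546.3 160.9  -2.6  56.3  15.2] [248. 126.]
```

View pics/w4.png

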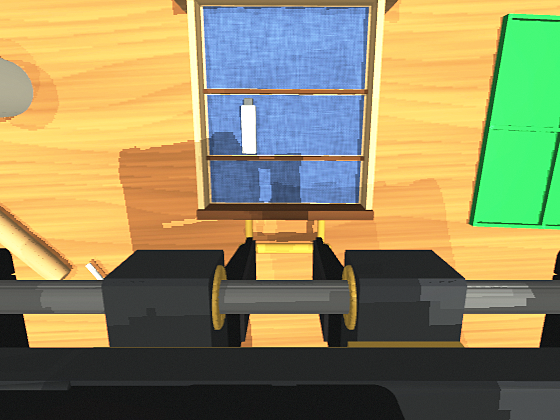

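The punch at (248,126) lies straight between the dividers. Back to the tray.

Call:
carry_out([
  [-1,47,2,0,0.7],
  [-2,47,0,0,0.7],
  [-2,47,0,0,0.7],
  [-2,47,0,0,0.7],
  [-2,47,0,0,0.7],
  [-2,47,0,0,0.7],
  [-2,47,0,0,0.7],
  [-2,47,0,0,0.7],
  [0,0,0,0,0.7],
  [0,0,0,0,0.7],
  [0,0,0,0,0.7],
  [0,0,0,0,0.7],
])

```text
t: 15.25
eef_pos: [445.4, -246.7, 240.2]
tcp_rot: [-3.141, 0.001, -0.048]
ft_force: [-0.1, -0.5, 0.7]
opening: 0.299
grip_force: 0.0
```

```bash
sed -i 's/thr=130/thr=90/' look.py; python3 look.py w5
```

```text
15.3 [ 445.45607188 -246.7455867   240.42969137] [-3.14141842e+00  2.98351273e-04 -4.81499219e-02]
[ 476.7 -215.4   20.1   39.5   14.6] [253. 160.]
[ 459.9 -364.4    9.5   69.5   15.9] [392. 169.]
[ 470.5 -291.5   18.    69.6   14.6] [324. 162.]
[ 569.5 -221.7    3.1   39.1   14.5] [253.  67.]
[ 570.6 -385.3    4.8   54.    14.4] [416.  57.]
```

Call:
carry_out([
  [33,33,0,0,0.7],
  [33,33,0,0,0.7],
  [33,33,0,0,0.7],
  [32.8,33.3,0,-7.6,0.7],
  [0,0,45,0,0.7],
  [0,0,45,0,0.7],
  [0,0,45,0,0.7],
  [0,0,45,0,0.7],
  [0,0,28,0,0.7],
  [0,0,12,0,0.7],
  [0,0,5,0,0.7],
  [0,0,0,0,0.7],
])

```text
t: 16.5
eef_pos: [570.8, -386.5, 16.3]
tcp_rot: [3.141, -0.001, 0.083]
ft_force: [-1.0, -0.3, 0.5]
opening: 0.299
grip_force: 0.0
```

Call:
carry_out([
  [0,0,0,0,0.7],
  [0,0,0,0,1],
  [0,0,0,0,1],
  [0,0,0,0,1],
  [0,0,0,0,1],
  [0,0,-20,0,1],
  [0,0,-40,0,1],
  [0,0,-40,0,1],
  [0,0,-15,0,1],
  [0,0,0,0,1],
  [0,0,0,0,1],
  [0,0,0,0,1],
])

```text
t: 17.7
eef_pos: [569.5, -386.1, 128.4]
tcp_rot: [-3.139, 0.002, 0.083]
ft_force: [0.2, -0.8, -1.2]
opening: 0.147
grip_force: 30.0
```

Call:
carry_out([
  [0,0,0,7.6,1],
  [-5,-46.5,0,0,1],
  [-5,-46.5,0,0,1],
  [-5,-46.5,0,0,1],
  [-5,-46.5,0,0,1],
  [-5,-46.5,0,0,1],
  [-5,-46.5,0,0,1],
  [-5,-47,0,0,1],
  [-5,-47,0,0,1],
  [-5,-47,0,0,1],
  [-5,-47,0,0,1],
  [0,0,0,0,1],
])

```text
t: 18.9
eef_pos: [542.2, 86.9, 129.2]
tcp_rot: [-3.141, 0.003, -0.045]
ft_force: [0.5, -1.0, -0.7]
opening: 0.142
grip_force: 30.0
```

Call:
carry_out([
  [0,0,40,0,1],
  [0,0,30,0,1],
  [0,0,0,0,1],
  [0,0,0,0,1],
  [0,0,0,0,1],
  [0,0,0,0,1],
])

```text
t: 19.5
eef_pos: [544.2, 82.1, 61.8]
tcp_rot: [-3.142, -0.002, -0.05]
ft_force: [0.3, 0.2, -0.7]
opening: 0.146
grip_force: 30.0
```

Call:
carry_out([
  [-1,0,16,0,1],
  [0,0,8,0,1],
  [0,0,4.5,0,1],
  [0,0,0.5,0,1],
  [0,0,0,0,1],
  [0,0,0,0,0.7],
  [0,0,0,0,0.7],
  [0,0,0,0,0.7],
  [0,0,-15,0,0.7],
  [0,0,-45,0,0.7],
  [-5,40,-50,0,0.7],
  [-10,40,-50,0,0.7],
])

```text
t: 20.7
eef_pos: [527.7, 20.8, 170.5]
tcp_rot: [3.142, -0.0, -0.048]
ft_force: [0.8, -0.5, 0.3]
opening: 0.298
grip_force: 0.0
```

Call:
carry_out([
  [-15,40,-48,0,0.7],
  [-18,42,0,0,0.7],
  [-18,42,0,0,0.7],
  [-18,42,0,0,0.7],
  [-18,42,0,0,0.7],
  [-11,42,0,0,0.7],
  [0,0,0,0,0.7],
  [0,0,0,0,0.7],
  [0,0,0,0,0.7],
  [0,0,0,0,0.7],
])

```text
t: 21.7
eef_pos: [421.6, -213.9, 206.5]
tcp_rot: [-3.142, 0.0, -0.048]
ft_force: [0.1, -0.0, -0.0]
opening: 0.3
grip_force: 0.0
```

```bash
python3 look.py w6
```

```text
21.75 [ 421.65478824 -213.96993624  206.46535168] [-3.14154882e+00  4.21510455e-05 -4.80462775e-02]
[ 476.6 -215.1   20.2   39.6   14.2] [282. 137.]
[ 459.9 -364.4    7.6   69.3   14.3] [437. 147.]
[ 470.5 -291.5   18.1   69.5   14.4] [362. 140.]
[ 569.  -221.6    3.2   39.9   14.3] [284.  32.]
```

Call:
carry_out([
  [37,0,0,0,0.7],
  [37,0,0,0,0.7],
  [37,0,0,0,0.7],
  [37,0.5,0,-6,0.7],
  [0,0,45,0,0.7],
  [0,0,45,0,0.7],
  [0,0,45,0,0.7],
  [0,0,36,0,0.7],
  [0,0,14,0,0.7],
  [0,0,6,0,0.7],
  [0,0,0,0,0.7],
  [0,0,0,0,0.7],
])

```text
t: 22.95
eef_pos: [569.9, -223.1, 17.1]
tcp_rot: [3.14, -0.002, 0.055]
ft_force: [0.2, 0.7, 1.3]
opening: 0.3
grip_force: 0.0
```

Call:
carry_out([
  [0,0,0,0,0.7],
  [0,0,0,0,1],
  [0,0,0,0,1],
  [0,0,0,0,1],
  [0,0,0,0,1],
  [0,0,-20,0,1],
  [0,0,-40,0,1],
  [0,0,-40,0,1],
  [0,0,-15,0,1],
  [0,0,0,0,1],
  [0,0,0,0,1],
  [0,0,0,0,1],
])

```text
t: 24.15
eef_pos: [568.5, -222.6, 128.9]
tcp_rot: [-3.14, 0.002, 0.055]
ft_force: [-0.7, -1.1, -1.3]
opening: 0.144
grip_force: 30.0
```

```bash
python3 st.py
```

```text
24.2 [ 568.5 -222.7  128.9] [-1.7993e+02  1.2000e-01  3.1400e+00] [-0.3 -0.3 -1.3] 0.14172219028454178
```

Call:
carry_out([
  [0,0,0,6,1],
  [-11,-42,0,0,1],
  [-11,-42,0,0,1],
  [-11,-42,0,0,1],
  [-11,-42,0,0,1],
  [-11,-42,0,0,1],
  [-11,-42,0,0,1],
  [-11,-42,0,0,1],
  [-12,-43,0,0,1],
  [-12,-43,0,0,1],
  [0,0,0,0,1],
  [0,0,0,0,1],
])

```text
t: 25.4
eef_pos: [486.6, 162.4, 129.6]
tcp_rot: [3.141, 0.001, -0.047]
ft_force: [0.5, -0.4, -0.3]
opening: 0.143
grip_force: 30.0
```

Call:
carry_out([
  [0,0,40,0,1],
  [0,0,30,0,1],
  [0,0,0,0,1],
  [0,0,0,0,1],
  [0,0,0,0,1],
  [0,0,0,0,1],
  [0,0,0,0,1],
])

```text
t: 26.1
eef_pos: [487.6, 161.6, 61.4]
tcp_rot: [-3.141, -0.002, -0.05]
ft_force: [0.2, 0.3, -1.0]
opening: 0.142
grip_force: 30.0
```

```bash
python3 st.py
```

```text
26.15 [487.5 161.6  61.2] [-1.7999e+02 -8.0000e-02 -2.8600e+00] [-0.5  0.8 -0.7] 0.14216003165155663
```

Call:
carry_out([
  [-0.5,0,16,0,1],
  [0,0,8,0,1],
  [0,0,4.5,0,1],
  [0,0,0.5,0,1],
  [0,0,0,0,1],
  [0,0,0,0,0.7],
  [0,0,0,0,0.7],
  [0,0,0,0,0.7],
  [0,0,-15,0,0.7],
  [0,0,-45,0,0.7],
  [0,0,-48,0,0.7],
  [0,0,-45,0,0.7],
])

```text
t: 27.35
eef_pos: [486.3, 161.6, 186.3]
tcp_rot: [3.141, 0.0, -0.05]
ft_force: [0.1, -0.4, -0.8]
opening: 0.302
grip_force: 0.0
```

Call:
carry_out([
  [-4,46,-25,0,0.7],
  [-4,48,0,0,0.7],
  [-4,48,0,0,0.7],
  [-4,48,0,0,0.7],
  [-4,48,0,0,0.7],
  [-4,48,0,0,0.7],
  [-4,48,0,0,0.7],
  [-4,48,0,0,0.7],
  [0,0,0,0,0.7],
  [0,0,0,0,0.7],
  [0,0,0,0,0.7],
  [0,0,0,0,0.7],
])

```text
t: 28.55
eef_pos: [436.1, -214.8, 208.3]
tcp_rot: [-3.142, 0.0, -0.048]
ft_force: [-0.1, 0.1, 0.8]
opening: 0.301
grip_force: 0.0
```

```bash
python3 look.py w7
```

```text
28.6 [ 436.1616847  -214.92892308  208.35415877] [ 3.14154041e+00 -4.56556323e-05 -4.81152675e-02]
[ 476.6 -215.2   20.3   39.6   14.3] [282. 152.]
[ 459.7 -362.2    7.6   69.5   18.7] [432. 162.]
[ 470.6 -291.5   18.1   69.6   14.4] [360. 155.]
```

Call:
carry_out([
  [40.4,-1.6,0,0,0.7],
  [0,0,0,-7.7,0.7],
  [0,0,20,-7.7,0.7],
  [0,0,40,-7.7,0.7],
  [0,0,40,0,0.7],
  [0,0,40,0,0.7],
  [0,0,33,0,0.7],
  [0,0,14,0,0.7],
  [0,0,6,0,0.7],
  [0,0,0,0,0.7],
  [0,0,0,0,0.7],
  [0,0,0,0,0.7],
])

```text
t: 29.8
eef_pos: [476.9, -216.6, 16.3]
tcp_rot: [3.14, -0.001, 0.354]
ft_force: [-0.1, 0.6, 0.1]
opening: 0.305
grip_force: 0.0
```

Call:
carry_out([
  [0,0,0,0,0.7],
  [0,0,0,0,1],
  [0,0,0,0,1],
  [0,0,0,0,1],
  [0,0,0,0,1],
  [0,0,-20,0,1],
  [0,0,-40,0,1],
  [0,0,-40,0,1],
  [0,0,-15,0,1],
  [0,0,0,0,1],
  [0,0,0,0,1],
  [0,0,0,0,1],
])

```text
t: 31.0
eef_pos: [475.8, -216.2, 128.9]
tcp_rot: [-3.14, 0.001, 0.353]
ft_force: [-0.4, -0.6, -0.4]
opening: 0.145
grip_force: 30.0
```

```bash
python3 st.py
```

```text
31.05 [ 475.9 -216.2  128.9] [-1.799e+02  9.000e-02  2.024e+01] [ 0.7 -0.5 -1.2] 0.14901400911930127
```

Call:
carry_out([
  [0,0,0,7.7,1],
  [0,0,0,7.7,1],
  [0,0,0,7.7,1],
  [-1,-43,0,0,1],
  [-1,-43,0,0,1],
  [-1,-43,0,0,1],
  [-1,-43,0,0,1],
  [-1,-43,0,0,1],
  [-1,-43,0,0,1],
  [-2,-44,0,0,1],
  [0,0,0,0,1],
  [0,0,0,0,1],
])

```text
t: 32.25
eef_pos: [483.0, 86.3, 129.3]
tcp_rot: [3.141, 0.002, -0.047]
ft_force: [0.3, 0.2, -0.3]
opening: 0.142
grip_force: 30.0
```

Call:
carry_out([
  [0,0,40,0,1],
  [0,0,30,0,1],
  [0,0,0,0,1],
  [0,0,0,0,1],
  [0,0,0,0,1],
  [0,0,0,0,1],
  [0,0,0,0,1],
])

```text
t: 32.95
eef_pos: [483.9, 85.4, 61.2]
tcp_rot: [-3.142, -0.002, -0.05]
ft_force: [-0.4, -0.4, -1.0]
opening: 0.146
grip_force: 30.0
```

```bash
python3 st.py
```

```text
33.0 [483.8  85.5  61.1] [-1.80e+02 -9.00e-02 -2.86e+00] [ 0.6  0.  -1.6] 0.14223526340145
```

Call:
carry_out([
  [-0.5,0,16,0,1],
  [0,0,8,0,1],
  [0,0,4.5,0,1],
  [0,0,0.5,0,1],
  [0,0,0,0,1],
  [0,0,0,0,0.7],
  [0,0,0,0,0.7],
  [0,0,0,0,0.7],
  [0,0,-15,0,0.7],
  [0,0,-45,0,0.7],
  [0,0,-48,0,0.7],
  [0,0,-45,0,0.7],
])

```text
t: 34.2
eef_pos: [482.6, 85.5, 186.2]
tcp_rot: [3.141, 0.0, -0.05]
ft_force: [0.4, 0.9, -0.4]
opening: 0.3
grip_force: 0.0
```

Call:
carry_out([
  [-4,46,-25,0,0.7],
  [-4,48,0,0,0.7],
  [-4,48,0,0,0.7],
  [-4,48,0,0,0.7],
  [-4,48,0,0,0.7],
  [-4,48,0,0,0.7],
  [-4,48,0,0,0.7],
  [0,48,0,0,0.7],
  [0,0,0,0,0.7],
  [0,0,0,0,0.7],
  [0,0,0,0,0.7],
  [0,0,0,0,0.7],
])

```text
t: 35.4
eef_pos: [436.4, -291.2, 208.2]
tcp_rot: [-3.142, 0.0, -0.048]
ft_force: [-0.5, 0.5, 0.3]
opening: 0.301
grip_force: 0.0
```

```bash
python3 look.py w8
```

```text
35.45 [ 436.46254598 -291.23176759  208.28321499] [ 3.14148094e+00 -1.11862878e-04 -4.82658109e-02]
[ 459.9 -364.6    8.3   69.3   15. ] [357. 166.]
[ 470.6 -291.8   18.1   69.6   14.5] [282. 159.]
```

Call:
carry_out([
  [34.1,-1.1,0,0,0.7],
  [0,0,0,-7,0.7],
  [0,0,20,-7,0.7],
  [0,0,40,-6.9,0.7],
  [0,0,40,0,0.7],
  [0,0,40,0,0.7],
  [0,0,33,0,0.7],
  [0,0,14,0,0.7],
  [0,0,6,0,0.7],
  [0,0,0,0,0.7],
  [0,0,0,0,0.7],
  [0,0,0,0,0.7],
])

```text
t: 36.65
eef_pos: [470.9, -293.4, 16.4]
tcp_rot: [3.14, -0.001, 0.315]
ft_force: [0.7, -0.5, 0.4]
opening: 0.302
grip_force: 0.0
```

Call:
carry_out([
  [0,0,0,0,0.7],
  [0,0,0,0,1],
  [0,0,0,0,1],
  [0,0,0,0,1],
  [0,0,0,0,1],
  [0,0,-20,0,1],
  [0,0,-40,0,1],
  [0,0,-40,0,1],
  [0,0,-15,0,1],
  [0,0,0,0,1],
  [0,0,0,0,1],
  [0,0,0,0,1],
])

```text
t: 37.85
eef_pos: [469.8, -292.6, 128.6]
tcp_rot: [-3.14, 0.001, 0.315]
ft_force: [-0.2, 0.1, -1.0]
opening: 0.145
grip_force: 30.0
```

```bash
python3 st.py
```

```text
37.9 [ 469.9 -292.7  128.6] [-1.7989e+02  8.0000e-02  1.8040e+01] [ 1.2 -0.3 -1.1] 0.14435323643681713
```

Call:
carry_out([
  [0,0,0,7,1],
  [0,0,0,7,1],
  [0,0,0,6.9,1],
  [13,-45.5,0,0,1],
  [13,-45.5,0,0,1],
  [13,-45.5,0,0,1],
  [13,-45.5,0,0,1],
  [13,-45.5,0,0,1],
  [13,-45.5,0,0,1],
  [13,-45.5,0,0,1],
  [13,-45.5,0,0,1],
  [13,-45.5,0,0,1],
])

```text
t: 39.1
eef_pos: [607.6, 112.1, 128.7]
tcp_rot: [3.141, 0.002, -0.05]
ft_force: [0.9, -0.0, -1.2]
opening: 0.146
grip_force: 30.0
```

Call:
carry_out([
  [11.5,-45.5,0,0,1],
  [0,0,0,0,1],
  [0,0,40,0,1],
  [0,0,30,0,1],
  [0,0,0,0,1],
  [0,0,0,0,1],
  [0,0,0,0,1],
  [0,0,0,0,1],
  [0,0,0,0,1],
])

```text
t: 40.0
eef_pos: [621.8, 154.9, 61.2]
tcp_rot: [-3.141, -0.002, -0.05]
ft_force: [0.2, 0.5, -1.1]
opening: 0.141
grip_force: 30.0
```

```bash
python3 st.py
```

```text
40.05 [621.7 155.   61. ] [-1.7999e+02 -8.0000e-02 -2.8600e+00] [ 0.3  0.2 -1.3] 0.1456302820714952
```

Call:
carry_out([
  [-0.5,0,16,0,1],
  [0,0,8,0,1],
  [0,0,4.5,0,1],
  [0,0,0.5,0,1],
  [0,0,0,0,1],
  [0,0,0,0,0.7],
  [0,0,0,0,0.7],
  [0,0,0,0,0.7],
  [0,0,-15,0,0.7],
  [0,0,-45,0,0.7],
  [0,0,-48,0,0.7],
  [0,0,-45,0,0.7],
])

```text
t: 41.25
eef_pos: [620.7, 155.0, 187.2]
tcp_rot: [-3.141, -0.001, -0.05]
ft_force: [0.1, -1.0, 0.0]
opening: 0.302
grip_force: 0.0
```

Call:
carry_out([
  [-15,45,-20,0,0.7],
  [-15,46,0,0,0.7],
  [-15,46,0,0,0.7],
  [-15,46,0,0,0.7],
  [-15,46,0,0,0.7],
  [-15,46,0,0,0.7],
  [-15,46,0,0,0.7],
  [-15,46,0,0,0.7],
  [-15,46,0,0,0.7],
  [-15,46,0,0,0.7],
  [-15,44,0,0,0.7],
  [0,0,0,0,0.7],
])

```text
t: 42.45
eef_pos: [429.7, -342.1, 204.5]
tcp_rot: [3.14, -0.001, -0.055]
ft_force: [0.2, 0.5, 0.9]
opening: 0.301
grip_force: 0.0
```

Call:
carry_out([
  [0,0,0,0,0.7],
  [0,0,0,0,0.7],
  [0,0,0,0,0.7],
])

```text
t: 42.75
eef_pos: [432.0, -336.7, 203.9]
tcp_rot: [3.141, -0.0, -0.048]
ft_force: [0.1, 0.4, 1.1]
opening: 0.3
grip_force: 0.0
```

```bash
python3 look.py w9
```

```text
42.8 [ 431.99178296 -336.71619236  203.83405155] [ 3.14139270e+00 -1.90899766e-04 -4.81435763e-02]
[ 459.9 -364.7    7.6   69.3   14.5] [311. 164.]
```

Call:
carry_out([
  [29.2,26.7,0,0,0.7],
  [0,0,0,-5.2,0.7],
  [0,0,20,-5.2,0.7],
  [0,0,40,0,0.7],
  [0,0,40,0,0.7],
  [0,0,40,0,0.7],
  [0,0,28.5,0,0.7],
  [0,0,14,0,0.7],
  [0,0,6,0,0.7],
  [0,0,0,0,0.7],
  [0,0,0,0,0.7],
  [0,0,0,0,0.7],
])

```text
t: 44.0
eef_pos: [459.8, -366.4, 16.4]
tcp_rot: [3.14, -0.001, 0.132]
ft_force: [0.3, -0.2, 0.7]
opening: 0.299
grip_force: 0.0
```

Call:
carry_out([
  [0,0,0,0,0.7],
  [0,0,0,0,1],
  [0,0,0,0,1],
  [0,0,0,0,1],
  [0,0,0,0,1],
  [0,0,-20,0,1],
  [0,0,-40,0,1],
  [0,0,-40,0,1],
  [0,0,-15,0,1],
  [0,0,0,0,1],
  [0,0,0,0,1],
  [0,0,0,0,1],
])

```text
t: 45.2
eef_pos: [458.8, -365.5, 128.5]
tcp_rot: [-3.14, 0.001, 0.132]
ft_force: [0.1, 0.4, -1.7]
opening: 0.141
grip_force: 30.0
```

```bash
python3 st.py
```

```text
45.25 [ 458.8 -365.5  128.5] [-1.7989e+02  9.0000e-02  7.5400e+00] [-0.2  0.1 -1.3] 0.14594988694825164
```

Call:
carry_out([
  [0,0,0,5.2,1],
  [0,0,0,5.2,1],
  [13.5,-45,0,0,1],
  [13.5,-45,0,0,1],
  [13.5,-45,0,0,1],
  [13.5,-45,0,0,1],
  [13.5,-45,0,0,1],
  [13.5,-45,0,0,1],
  [13.5,-45,0,0,1],
  [13.5,-45,0,0,1],
  [13.5,-45,0,0,1],
  [13.5,-47,0,0,1],
])

```text
t: 46.45
eef_pos: [616.7, 80.6, 128.7]
tcp_rot: [3.141, 0.002, -0.05]
ft_force: [1.7, -0.6, -0.7]
opening: 0.144
grip_force: 30.0
```

Call:
carry_out([
  [0,0,0,0,1],
  [0,0,0,0,1],
  [0,0,40,0,1],
  [0,0,30,0,1],
  [0,0,0,0,1],
  [0,0,0,0,1],
  [0,0,0,0,1],
  [0,0,0,0,1],
  [0,0,0,0,1],
])

```text
t: 47.35
eef_pos: [617.1, 78.7, 61.2]
tcp_rot: [-3.142, -0.002, -0.05]
ft_force: [-0.5, 0.5, -1.0]
opening: 0.145
grip_force: 30.0
```

```bash
python3 st.py
```

```text
47.4 [617.   78.7  60.9] [ 1.80e+02 -8.00e-02 -2.86e+00] [ 0.1 -0.  -0.6] 0.1473687131062145
```

Call:
carry_out([
  [0,0,16,0,1],
  [0,0,8,0,1],
  [0,0,4.5,0,1],
  [0,0,0.5,0,1],
  [0,0,0,0,1],
  [0,0,0,0,0.7],
  [0,0,0,0,0.7],
  [0,0,0,0,0.7],
  [0,0,-15,0,0.7],
  [0,0,-45,0,0.7],
  [0,0,-48,0,0.7],
  [0,0,-45,0,0.7],
])

```text
t: 48.6
eef_pos: [616.5, 78.8, 187.1]
tcp_rot: [3.142, -0.001, -0.05]
ft_force: [0.4, 1.0, 0.1]
opening: 0.297
grip_force: 0.0
```

Call:
carry_out([
  [-35,-5,-20,0,0.7],
  [-35,-5,-20,0,0.7],
  [-35,-5,-20,0,0.7],
  [-35,-5,-10,0,0.7],
  [0,0,0,0,0.7],
  [0,0,0,0,0.7],
  [0,0,0,0,0.7],
])

```text
t: 49.3
eef_pos: [478.5, 105.6, 254.3]
tcp_rot: [3.142, -0.001, -0.05]
ft_force: [0.5, -0.2, -0.6]
opening: 0.305
grip_force: 0.0
```

```bash
python3 look.py w10; python3 -c "
from h import *
cv2.imwrite('pics/t10.png',cam('top')['color'][:,:,::-1])"
```

```text
49.35 [478.53131191 105.53536281 253.86783262] [ 3.14148451e+00  5.47456249e-05 -5.02814129e-02]
[482.3  82.8  -2.4  40.9  17. ] [304. 181.]
[486.4 163.2  -4.6  41.   15.8] [232. 181.]
[548.8 161.6  -4.7  56.   16.1] [229. 124.]
[545.3  81.1  -2.4  56.8  15.3] [303. 124.]
[592.6 390.7 -13.5  52.5  19.9] [10. 93.]
[620.   77.2  -2.4  70.8  14.6] [304.  49.]
[624.4 156.1  -2.8  71.6  16.4] [228.  48.]
```

View pics/w10.png

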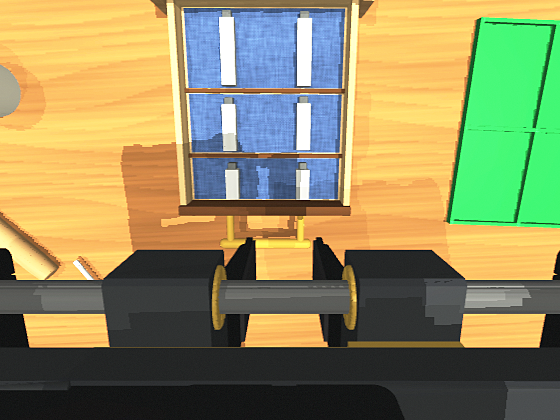

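View pics/t10.png

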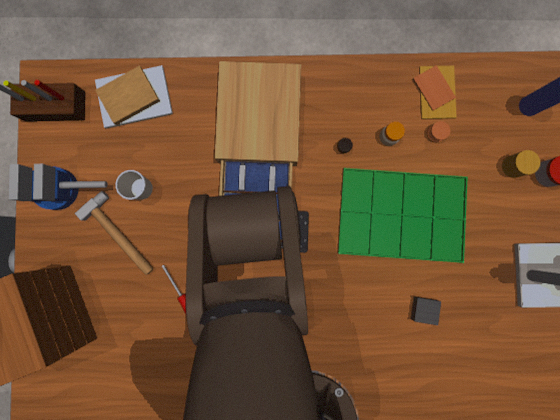

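All six lie straight between their dividers: shorts at rows ~181, mediums ~124, longs ~49, in columns ~230 and ~304. The tray is empty and the bystanders are unmoved. Next I'll push the drawer shut with closed fingers against the front of the handle bar.

Call:
carry_out([
  [-44,-9,0,0,1],
  [-43.5,-9.5,0,0,1],
  [0,0,0,0,1],
  [0,0,45,0,1],
  [0,0,45,0,1],
  [0,0,45,0,1],
  [0,0,40,0,1],
  [0,0,30,0,1],
  [0,0,15,0,1],
  [0,0,0,0,1],
  [0,0,0,0,1],
  [0,0,0,0,1],
])

```text
t: 50.6
eef_pos: [392.1, 128.6, 34.6]
tcp_rot: [-3.141, -0.001, -0.05]
ft_force: [-0.0, 0.6, 0.7]
opening: 0.002
grip_force: 0.0
```

Call:
carry_out([
  [3,0,0,0,1],
  [3,0,0,0,1],
  [3,0,0,0,1],
  [4,0,0,0,1],
  [6,0,0,0,1],
  [8,0,0,0,1],
  [10,0,0,0,1],
  [10,0,0,0,1],
  [10,0,0,0,1],
  [10,0,0,0,1],
  [10,0,0,0,1],
  [10,0,0,0,1],
])

```text
t: 51.8
eef_pos: [479.1, 124.1, 33.9]
tcp_rot: [3.141, 0.0, -0.05]
ft_force: [-2.1, -2.0, 1.5]
opening: 0.006
grip_force: 1.3
```

Call:
carry_out([
  [10,0,0,0,1],
  [10,0,0,0,1],
  [10,0,0,0,1],
  [10,0,0,0,1],
  [10,0,0,0,1],
  [10,0,0,0,1],
  [10,0,0,0,1],
  [10,0,0,0,1],
  [8,0,0,0,1],
  [5,0,0,0,1],
  [3,0,0,0,1],
  [0,0,0,0,1],
])

```text
t: 53.0
eef_pos: [574.7, 119.5, 34.1]
tcp_rot: [-3.141, -0.001, -0.05]
ft_force: [0.1, 0.4, -0.2]
opening: 0.005
grip_force: 0.0
```

Call:
carry_out([
  [3,0,0,0,1],
  [4,0,0,0,1],
  [4,0,0,0,1],
  [4,0,0,0,1],
  [4,0,0,0,1],
  [3,0,0,0,1],
  [2,0,0,0,1],
  [0,0,0,0,1],
])

```text
t: 53.8
eef_pos: [598.6, 118.2, 34.0]
tcp_rot: [3.142, -0.001, -0.05]
ft_force: [0.2, -0.3, -0.3]
opening: 0.003
grip_force: 0.0
```

Call:
carry_out([
  [2,0,0,0,1],
  [2,0,0,0,1],
  [2,0,0,0,1],
  [0,0,0,0,1],
])

```text
t: 54.2
eef_pos: [603.0, 117.9, 33.9]
tcp_rot: [3.141, 0.003, -0.05]
ft_force: [-6.8, 0.5, 4.1]
opening: 0.005
grip_force: 3.7
```

Call:
carry_out([
  [2,0,0,0,1],
  [2,0,0,0,1],
  [0,0,0,0,1],
])

```text
t: 54.5
eef_pos: [603.3, 117.9, 33.8]
tcp_rot: [3.14, 0.011, -0.05]
ft_force: [-25.2, 1.3, 16.2]
opening: 0.008
grip_force: 12.5
```

At its stop with 25 N on the tool. I'll back off, rise and look.

Call:
carry_out([
  [-8,0,0,0,1],
  [-20,0,0,0,1],
  [-20,0,0,0,1],
  [0,0,-30,0,1],
  [0,0,-45,0,1],
  [0,0,-45,0,1],
  [0,0,-45,0,1],
  [0,0,-45,0,1],
  [0,0,0,0,1],
  [0,0,0,0,1],
  [0,0,0,0,1],
  [0,0,0,0,1],
])

```text
t: 55.7
eef_pos: [559.9, 120.1, 242.5]
tcp_rot: [3.141, 0.002, -0.05]
ft_force: [-0.1, 0.0, 0.3]
opening: 0.005
grip_force: 0.0
```

```bash
python3 look.py w11
```

```text
55.75 [559.91558888 120.08835155 242.64297819] [ 3.14120923e+00  2.12795420e-03 -4.99632823e-02]
```

View pics/w11.png

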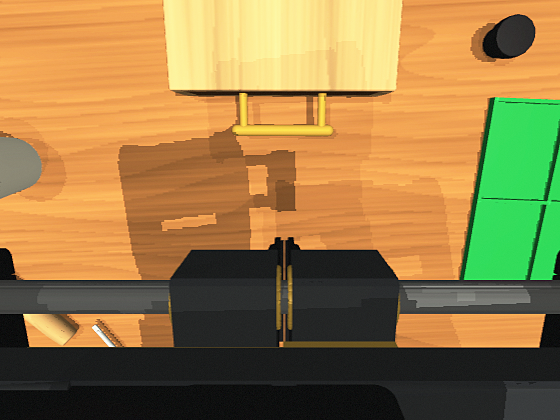

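The drawer is shut: its front is flush with the chest edge at row 92, the handle is at row 131, and nothing is touching it.

```bash
python3 -c "
from cell import env
print(env.job_done())"
```

```text
the job is handed in; nothing more can be done
None
```

All six punches present (two short, two medium, two long) were sorted into their matching drawer rows, the drawer was pushed fully shut, and the job was handed in at about 56 s; no verdict came back.

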